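Fit the pivot clip on the linkage trainer

ROBOT

A 6-joint arm with a two-finger parallel gripper is mounted at the origin on the work surface. World frame = base frame: x ahead of the robot, y to its left, z up, the work surface at z = 0. Lengths are in mm, angles in rad, forces in N, time in s.
With the tool pointing down it reaches from about 350 to 775 mm from the base axis. Payload 7.3 kg.
Tool frame: the origin (TCP) lies on the centre line of the jaws, within the pads' length; the fingertips stand 22 mm ahead of it and the grasp point (between the pads) lies 3 mm ahead of it; z points along the fingers, y is the direction in which the jaws open and shut (so a half turn about z gives the same grasp; the last joint's range is limited). The gripper opens to 92 mm and grips with 3 to 60 N. Pads are 19 mm wide; open, the fingers measure 130 mm over their backs; the gripper's body (75 mm by 190 mm) begins 47 mm behind the grasp point.
Start: joints at [-1.289, 0.342, 1.524, -0, 1.275, -0.146], TCP at [217.83, -477.695, 248.741] pointing down, gripper open.
Joint ranges: [-2.53, 2.53], [-0.77, 2.02], [0.04, 2.7], [-1, 4.14], [0.28, 2.66], [-3.11, 3.11]. Speed limits (rad/s): [2.57, 2.57, 3.14, 3.14, 3.14, 3.14].

INTERFACE

Orientations are given as [roll, pitch, yaw] about the fixed x, y, z axes, in that order (R = Rz(yaw) Ry(pitch) Rx(roll)).
In Python, from plant import get_obs, capture, close_job gives the robot as it stands.
- The arm moves only by the tool carry_out, never from a script. Its arguments are lists of equal length, an entry for each row: "xyz": the shift along the tool's x, y, z scaled (see below), a list of three; "dr": the turn, a rotation vector about the tool's x, y, z scaled (see below), a list of three. A call has 1 to 8 rows; each row shifts and turns the commanded pose from where the row before left it, along the tool's axes as they then stand; what a row does not reach is not made up. The controller multiplies each number of a shift by 0.06 m and each number of a turn by 8 degrees. A row lasts 1/8 s, in which the tool goes at most 62.5 mm and 10.7 degrees, less where a joint would pass 70% of its speed; a pose out of reach is approached as far as the arm can. A call with a number of a shift or a turn outside -1 to 1 is refused whole. A call with a gripper value outside its range is refused whole. "gripper" is the gripper's target within -1 to 1 (fully open at 1, half-way at 0, shut at -1), set as the call begins (left out, the last holds). The fingers move at their own pace and stop on an object; the grip force is fixed at half the most. Time passes only in rows, so rows that do not move let the fingers close. It gives the time, the measured TCP pose, the force and the opening at its end, in the units of the state.
- get_obs(): the state, without advancing time (a new reading comes with each control period).
- capture(name): name is "scene" or "top" or "wrist"; returns a dict with "image" (420x560x3 uint8, blue, green, red), "fx", "fy", "cx", "cy" (pixels), "pose" (4x4, takes a point from camera to world coordinates). Camera axes: x right, y up, looking along -z (the intrinsics and any distortion apply to the point x, -y, -z); pixel columns grow to the right and rows downward; lengths in mm; the calibration is good to about 2 mm. The wrist camera is an equidistant fisheye: a pixel r from the principal point sees the ray r / f radians off the axis. A picture is of the moment at which its call begins. There is no depth.
- close_job(): hands the job in, once; it reports no verdict.
The state is a dict: "time": time; "joint_positions": joint angles; "dq": joint speeds; "tau": joint torques, N m; "tool_pos": TCP position; "tcp_rot": TCP orientation; "contact_force": force on the tool from outside, world axes, zero at the start; "moment": the same for the moment, N m; "grip_width": finger opening in mm.
Only numpy, scipy, OpenCV 4.12 (cv2) and the standard library are available. Lean on these libraries where they do the work, as an engineer would, in place of code of your own. Each camera call takes 0.05 s, during which the arm holds its last target.

TASK

The steel retaining clip lies loose on one of the two linkage pivots, in front of its pin. Take the fork tool, push the clip sideways with it into the pin's groove until it snaps in, and confirm it is fully home with a firm push of about 15 N (never more than 25 N on the clip). Do it with the tool, not with the fingers, then stand the fork upright on the bench again and let go, without disturbing anything else.

Things in the scene. Friction and masses are not known exactly. Their poses are not given: they have to be found in the camera images.
- pivot: the pivot without a clip, fixed: grey foot 170 x 74 x 12 mm with a level steel link bar (top 45 mm above the bench, 60 mm wide, x -120 to +30 mm) and an upright pin. Origin on the bench under the pin's axis; x along the link. The clip lies on the bar at negative x, mouth towards +x: push it along +x. A ball-ended rod sticks out at the far end to x = 91 mm.
- groove (a point): foot of the pin's groove: on the pin's axis at the link's top, 45 mm above the bench; axes as pivot. The groove is a neck 18 mm in diameter and 9.5 mm high; the head above it is 26 mm in diameter, its top 21.5 mm above the link
- pivot_done: the second pivot, just like the first (same origin and axes), but with its clip already fitted; leave it alone
- clip: the loose E-shaped spring-steel clip, 6 mm thick, flat on the link. Origin at the centre of its bore, on its underside: home when it is at groove. x points out of its mouth. Straight back edge at x = -18 mm, 36 mm long; sides at y = +-18.5 mm. Starts 36 to 48 mm short of the pin, up to 4 mm to the side, up to 0.15 rad askew; the push straightens it
- clip_left (a joint): opening of the clip's left (+y) sprung arm, rad, 0 = relaxed. The arms' round lips reach x = +11 mm and stand 13.5 mm apart, so both must spread over the neck. That takes about 5 to 9 N of push; the clip then jumps ahead a few mm and stops hard against the neck, the arms closed again
- clip_right (a joint): opening of the clip's right (-y) sprung arm, rad, 0 = relaxed
- fork: the fork tool, standing upright: a flat steel foot 8 mm thick (x -20 to +20 mm, 34 mm wide) with two prongs towards +x ending flat at x = 50 mm (each 9 mm wide, centred at y = +-11.5 mm), and an upright black handle 26 (x) by 22 mm (y), its top 90 mm above the underside; about 0.18 kg. Origin on the underside below the handle. Grip the handle across y
- fork_tip (a point): midway between the two prong ends of the fork, 4 mm above its underside (x = 50 mm in the fork's frame); the prong ends push the clip's back edge, the fork's underside on or 1 to 3 mm above the link. Clip, pivot and foot are lightly greased
- jar: a white jar, 56 mm wide and 75 mm high (bystander); the fork and the jar may have changed sides
- bushing: a brass ring 26 mm wide and 16 mm high (bystander)
- socket: a steel cylinder 24 mm wide and 30 mm high (bystander)
- driver: a screwdriver lying on the bench (bystander)
- spanner: a wrench lying on the bench (bystander)
- meter: a grey hand meter, 150 x 80 x 35 mm, lying on the bench (bystander)
Mind the look-alikes: they are no part of the job. What is shaped like the fork but orange or purple is not meant.

How it is judged:
By the outcome, as a careful person would: the job done as asked, in the order asked, and still so for the second after the job is handed in, with the robot touching nothing.
It also fails if it takes over 64 s, if anything falls off the work surface, if the arm or the gripper's body presses on something with over 40 N, if the wrist force passes 120 N, or if a joint passes its speed limit or range.

## Working session

There is one attempt and no reset: what is moved stays moved. The work goes in short steps, Python scripts to look and compute and a tool call to move; the robot and the scene stay as the last step left them, time stands still between calls to the robot, and variables do not carry over. Pictures are saved under pics/ and viewed, and the job is handed in when it is done.

Besides the shell and the picture viewer there is one more tool, called after "Call:" in YAML: its name, and indented under it one key for each argument. carry_out: Moves the arm, as the interface text tells. Shifts and turns lie within -1 to 1; 1 stands for 0.06 m of shift or 8 degrees of turn. Its arguments: {"type":"object","properties":{"xyz":{"type":"array"},"dr":{"type":"array"},"gripper":{"type":"number"}},"required":["xyz","dr"]}

```bash
mkdir -p pics; ls
python3 - <<'E'
from plant import get_obs, capture
import cv2
print(get_obs())
for n in ["scene","top","wrist"]:
    c=capture(n); cv2.imwrite(f"pics/{n}0.png",c["image"]); print(n,{k:v for k,v in c.items() if k!="image"})
E
```

```text
pics
{'time': 0.0, 'joint_positions': array([-1.28901097e+00,  3.42716785e-01,  1.52504197e+00,  1.92310325e-05,
        1.27538203e+00, -1.46026658e-01]), 'dq': array([-5.16457882e-04,  7.77441831e-04,  1.30589794e-05, -5.73141489e-04,
        5.15755936e-05,  9.22218673e-04]), 'tau': array([ 1.34039827e-03, -4.31235552e+01, -2.44218367e+01,  7.18832994e-02,
        5.57386153e-02, -1.29070804e-04]), 'tool_pos': array([ 217.71837493, -477.31051285,  248.03930772]), 'tcp_rot': array([-3.14006368e+00, -2.43458593e-04,  4.27806214e-01]), 'contact_force': array([ 0.2603223 , -0.56568649, -0.4217176 ]), 'moment': array([ 0.04264014, -0.02705071,  0.00966753]), 'grip_width': 92.13940933593216}
scene {'fx': 385.8404856601349, 'fy': 385.8404856601349, 'cx': 271.6246341480983, 'cy': 207.69981755392385, 'pose': array([[-7.91290230e-01, -4.63339726e-01,  3.98968758e-01,
         9.15320588e+02],
       [ 6.11216394e-01, -5.81732680e-01,  5.36657813e-01,
         4.50799149e+02],
       [-1.65617188e-02,  6.68508330e-01,  7.43520223e-01,
         7.49514917e+02],
       [ 0.00000000e+00,  0.000
[... 271 characters left out ...]
992e-01, -1.15806573e-02, -3.52906210e-02,
        -5.22586823e+01],
       [-3.67703746e-02,  1.74359641e-01,  9.83995252e-01,
         8.95953178e+02],
       [ 0.00000000e+00,  0.00000000e+00,  0.00000000e+00,
         1.00000000e+00]])}
wrist {'fx': 325.19226210127806, 'fy': 325.19226210127806, 'cx': 279.8034824485709, 'cy': 216.42018522880412, 'pose': array([[ 4.15391880e-01,  8.75711273e-01,  2.46128731e-01,
         2.84383985e+02],
       [-9.09641455e-01,  4.00318217e-01,  1.10895212e-01,
        -4.46602250e+02],
       [-1.41762765e-03, -2.69953868e-01,  9.62872214e-01,
         3.84226278e+02],
       [ 0.00000000e+00,  0.00000000e+00,  0.00000000e+00,
         1.00000000e+00]])}
```

View pics/scene0.png

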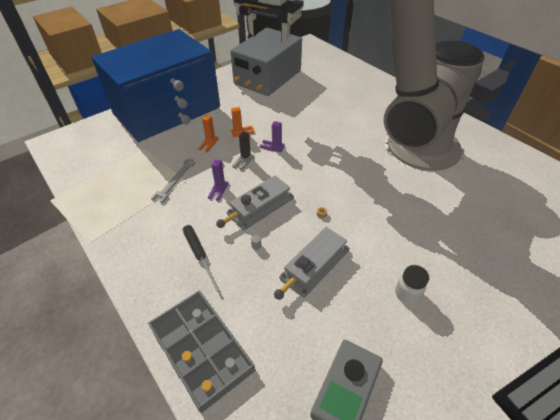

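View pics/top0.png

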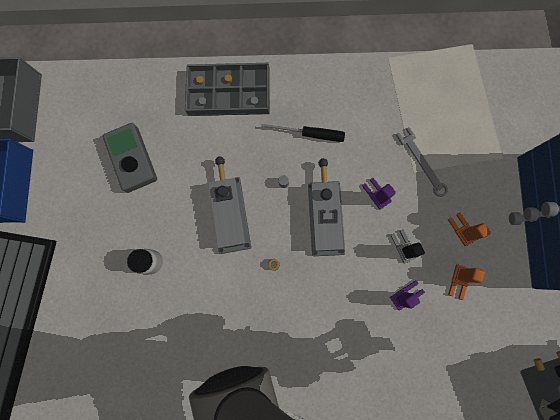

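View pics/wrist0.png

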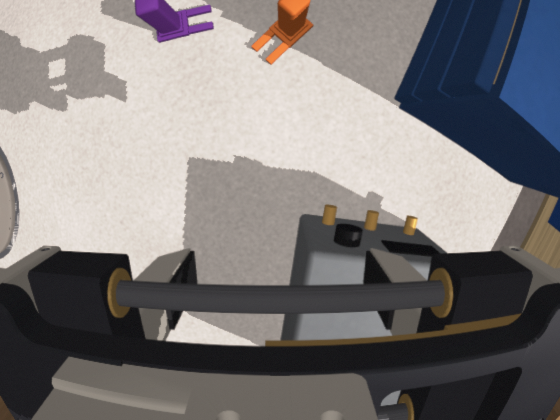

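The top view shows the unfitted pivot with pin at (326,194) and clip at (328,215). The black fork is at (408,245), with purple decoys at (380,193) and (408,296) and orange ones further right. I'll zoom in and localise.

```bash
cat > h.py <<'E'
import numpy as np, cv2
from plant import get_obs, capture
def ray(c,u,v,wrist=False):
    x=(u-c["cx"])/c["fx"]; y=(v-c["cy"])/c["fy"]
    if wrist:
        r=np.hypot(x,y); d=np.array([x/r*np.sin(r),-y/r*np.sin(r),-np.cos(r)]) if r>1e-9 else np.array([0,0,-1.])
    else: d=np.array([x,-y,-1.])
    P=c["pose"]; return P[:3,3],P[:3,:3]@d
def at(c,u,v,z,wrist=False):
    o,d=ray(c,u,v,wrist); return (o+d*(z-o[2])/d[2])[:2]
def proj(c,p,wrist=False):
    P=c["pose"]; q=P[:3,:3].T@(np.asarray(p,float)-P[:3,3]); x,y,z=q[0],-q[1],-q[2]
    if wrist:
        rr=np.hypot(x,y); t=np.arctan2(rr,z); k=t/max(rr,1e-9)
        return np.array([c["cx"]+c["fx"]*x*k,c["cy"]+c["fy"]*y*k])
    return np.array([c["cx"]+c["fx"]*x/z,c["cy"]+c["fy"]*y/z])
def rect(c,center,half,z,n=560,m=None,wrist=False,yaw=0):
    # orthorectified patch at height z: image up=+x, left=+y
    s=2*half/n
    j,i=np.meshgrid(np.arange(n),np.arange(n))
    X=half-i*s; Y=half-j*s
    Xw=center[0]+X*np.cos(yaw)-Y*np.sin(yaw); Yw=center[1]+X*np.sin(yaw)+Y*np.cos(yaw)
    p=np.stack([Xw,Yw,np.full_like(Xw,z)],-1).reshape(-1,3)
    q=(p-c["pose"][:3,3])@c["pose"][:3,:3]; x,y,zz=q[:,0],-q[:,1],-q[:,2]
    if wrist:
        rr=np.hypot(x,y); k=np.arctan2(rr,zz)/np.maximum(rr,1e-9)
    else: k=1/zz
    u=(c["cx"]+c["fx"]*x*k).reshape(n,n).astype(np.float32); v=(c["cy"]+c["fy"]*y*k).reshape(n,n).astype(np.float32)
    return cv2.remap(c["image"],u,v,cv2.INTER_CUBIC)
E
python3 - <<'E'
from h import *
c=capture("top")
print("pin",at(c,326,194,66),"clip",at(c,328,215,51),"fork",at(c,408,245,45),"forkhandle top",at(c,412,251,90))
a=cv2.resize(c["image"][150:290,270:450],None,fx=4,fy=4,interpolation=cv2.INTER_CUBIC); cv2.imwrite("pics/topz.png",a)
c=capture("scene")
a=cv2.resize(c["image"][110:260,170:340],None,fx=4.5,fy=4,interpolation=cv2.INTER_CUBIC); cv2.imwrite("pics/scz.png",a)
E
```

```text
pin [ 574.62477211 -110.09716095] clip [ 530.98192837 -114.40304363] fork [ 464.7021504  -284.75714047] forkhandle top [ 448.85603153 -279.77740984]
```

View pics/topz.png

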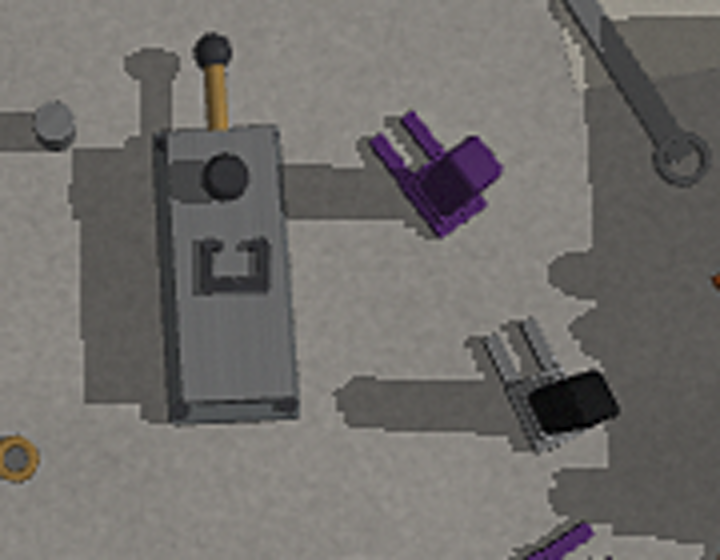

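View pics/scz.png

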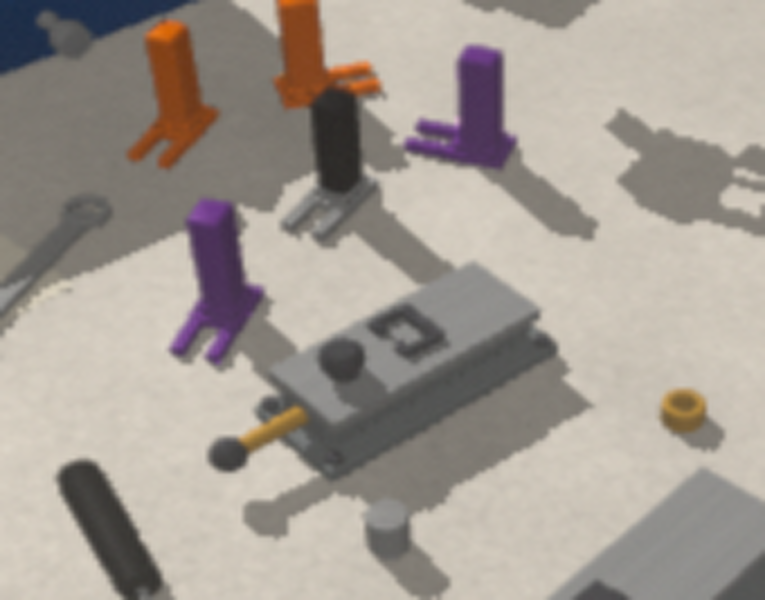

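Run:
```python
from h import *
c=capture("top")
Z=lambda u,v:(270+u/4,150+v/4)
a=at(c,*Z(477,342),8);b=at(c,*Z(530,322),8);m=(a+b)/2;d=a-b;yaw=np.arctan2(-d[0],d[1])
print("tips",a,b,m,"yaw",yaw,"org",m-50*np.array([np.cos(yaw),np.sin(yaw)]))
# foot rear corner, handle top
print("rear",at(c,*Z(540,450),8), "handletop",[at(c,*Z(*p),90) for p in[(550,384),(600,372),(620,410)]])
# link corners
P=[at(c,*Z(*p),45) for p in[(167,133),(277,127),(298,402),(180,405)]];print("link",P)
f=(P[0]+P[1])/2;r=(P[2]+P[3])/2;print(f,r,np.arctan2(*(f-r)[::-1]),np.linalg.norm(f-r))
print("pin",at(c,*Z(225,176),66.5),"ball",at(c,*Z(212,50),30))
```

```text
tips [ 489.43672156 -254.2571979 ] [ 500.49700204 -284.51032916] [ 494.9668618  -269.38376353] yaw 0.3504965088477038 org [ 448.00674454 -286.55197213]
rear [ 428.79245249 -285.94569786] handletop [array([ 459.06655725, -271.33435158]), array([ 464.95916372, -296.88111512]), array([ 445.6262692 , -305.65499718])]
link [array([604.06991498, -80.43321765]), array([ 606.63085846, -141.62266538]), array([ 453.97033355, -148.46713073]), array([452.84672824, -84.89843734])]
[ 605.35038672 -111.02794151] [ 453.40853089 -116.68278404] 0.037199978831630016 152.04704796454817
pin [ 574.51031997 -110.60094872] ball [ 656.17553511 -107.46979813]
```

Call:
carry_out:
  xyz:
    - [0.78, -0.255, 0]
    - [0.78, -0.255, 0]
    - [0.78, -0.255, 0.2]
    - [0.78, -0.255, 0.2]
    - [0.78, -0.255, 0.2]
    - [0, 0, 0]
    - [0, 0, 0]
  dr:
    - [0, 0, 0]
    - [0, 0, 0]
    - [0, 0, 0]
    - [0, 0, 0]
    - [0, 0, 0]
    - [0, 0, 0]
    - [0, 0, 0]

```text
time: 1.18
tool_pos: [398.9, -311.3, 212.9]
tcp_rot: [3.141, 0.0, 0.428]
contact_force: [-0.5, 0.1, -0.6]
grip_width: 91.4
```

Run:
```python
from h import *
print(get_obs())
c=capture("wrist"); cv2.imwrite("pics/w1.png",c["image"])
print(c["pose"][:3,3])
```

```text
{'time': 1.175, 'joint_positions': array([-8.14059648e-01,  3.40153279e-01,  1.63216995e+00, -5.64208197e-04,
        1.16899279e+00,  3.28501824e-01]), 'dq': array([-0.02678689, -0.0047859 , -0.00597163,  0.00130458,  0.0009869 ,
        0.00038981]), 'tau': array([ 1.08337507e+00, -4.14774978e+01, -2.29410964e+01,  1.58142163e-01,
        2.46547919e-02,  1.88008026e-02]), 'tool_pos': array([ 398.85172309, -311.33964804,  212.85705692]), 'tcp_rot': array([3.14116332e+00, 4.02332922e-04, 4.28455346e-01]), 'contact_force': array([-0.52533447,  0.05633581, -0.62800569]), 'moment': array([ 0.02386525, -0.01232941,  0.02874931]), 'grip_width': 91.40168832574176}
[ 465.45709864 -280.27118721  348.91381421]
```

View pics/w1.png

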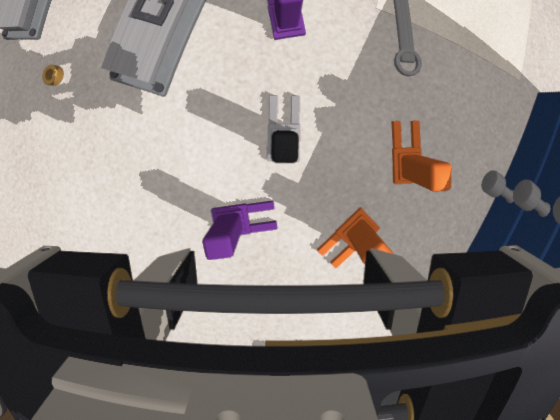

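Run:
```python
from h import *
c=capture("wrist")
for z in (8,90):
    cv2.imwrite(f"pics/r{z}.png",rect(c,(455,-283),90,z,wrist=True,yaw=0.428))
```

```text
(no output)
```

View pics/r8.png

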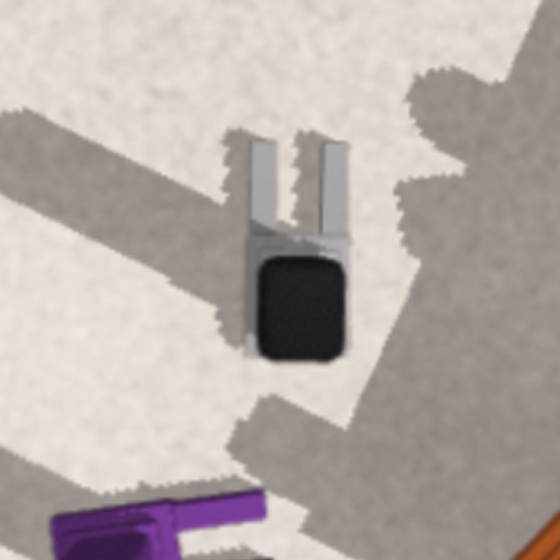

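View pics/r90.png

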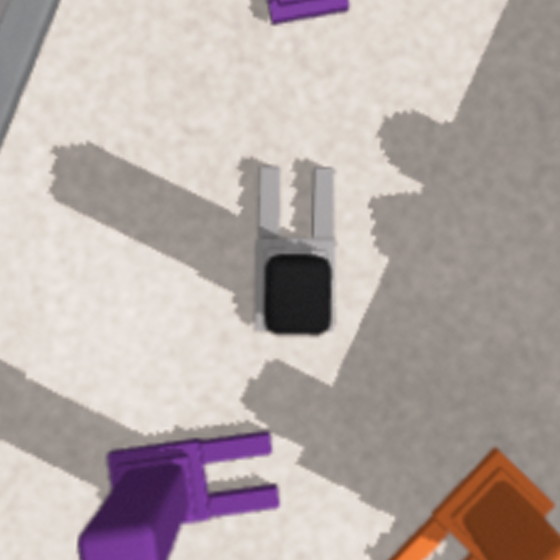

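Fork located at about (453,-290.5), yaw ≈ 0.425, from the rectified views (handle top centre 298,294, prong tips row 142). I'll descend over the handle.

Call:
carry_out:
  xyz:
    - [0.48, 0.03, 0]
    - [0.48, 0.03, 0.3]
    - [0, 0, 0.6]
    - [0, 0, 0.6]
    - [0, 0, 0.4]
    - [0, 0, 0]
    - [0, 0, 0]
  dr:
    - [0, 0, 0]
    - [0, 0, 0]
    - [0, 0, 0]
    - [0, 0, 0]
    - [0, 0, 0]
    - [0, 0, 0]
    - [0, 0, 0]

```text
time: 2.15
tool_pos: [453.1, -291.5, 99.9]
tcp_rot: [3.14, -0.001, 0.427]
contact_force: [-0.4, -0.0, 0.5]
grip_width: 91.8
```

Run:
```python
from h import *
o=get_obs();print(o["tool_pos"],o["contact_force"])
c=capture("wrist"); cv2.imwrite("pics/w2.png",c["image"])
c=capture("scene"); cv2.imwrite("pics/s2.png",cv2.resize(c["image"][40:250,130:410],None,fx=2.8,fy=2.8,interpolation=cv2.INTER_CUBIC))
```

```text
[ 453.07175186 -291.53559485   99.87290984] [-0.36802204 -0.00114002  0.51275343]
```

View pics/w2.png

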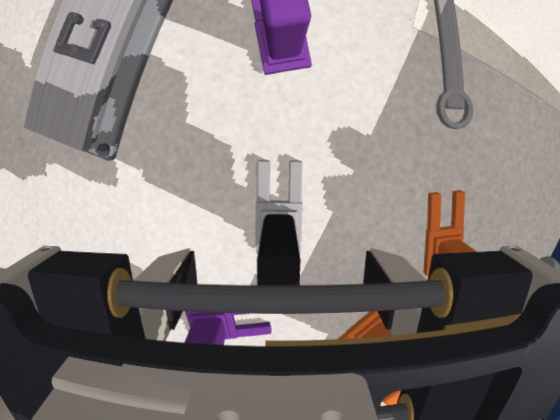

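View pics/s2.png

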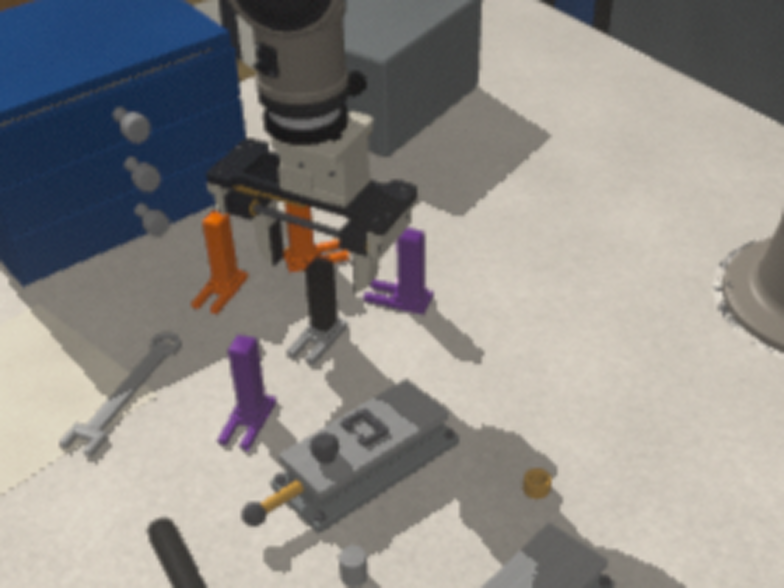

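Handle centred between the jaws (col 279 vs the jaw midpoint at 280). Descending and closing.

Call:
carry_out:
  xyz:
    - [0, 0, 0.4]
    - [0, 0, 0.3]
    - [0, 0, 0.1]
    - [0, 0, 0]
    - [0, 0, 0]
  dr:
    - [0, 0, 0]
    - [0, 0, 0]
    - [0, 0, 0]
    - [0, 0, 0]
    - [0, 0, 0]

```text
time: 2.88
tool_pos: [453.4, -290.8, 51.7]
tcp_rot: [3.14, -0.001, 0.428]
contact_force: [0.2, 0.2, -0.2]
grip_width: 91.8
```

Call:
carry_out:
  xyz:
    - [0, 0, 0]
    - [0, 0, 0]
    - [0, 0, 0]
    - [0, 0, 0]
    - [0, 0, 0]
    - [0, 0, 0]
    - [0, 0, 0]
    - [0, 0, 0]
  dr:
    - [0, 0, 0]
    - [0, 0, 0]
    - [0, 0, 0]
    - [0, 0, 0]
    - [0, 0, 0]
    - [0, 0, 0]
    - [0, 0, 0]
    - [0, 0, 0]
  gripper: -1

```text
time: 3.88
tool_pos: [452.9, -290.4, 50.7]
tcp_rot: [3.142, 0.0, 0.428]
contact_force: [-0.7, -0.2, -0.8]
grip_width: 22.2
```

Call:
carry_out:
  xyz:
    - [0, 0, -0.5]
    - [0, 0, -0.7]
    - [0, 0, -0.7]
    - [0.25, -0.685, 0]
    - [0.25, -0.685, 0]
    - [0.25, -0.685, 0]
    - [0.25, -0.685, 0]
    - [0, 0, 0]
  dr:
    - [0, 0, 0]
    - [0, 0, 0]
    - [0, 0, 0]
    - [0, 0, 0]
    - [0, 0, 0]
    - [0, 0, 0]
    - [0, 0, 0]
    - [0, 0, 0]

```text
time: 4.88
tool_pos: [438.5, -113.4, 164.6]
tcp_rot: [-3.14, 0.001, 0.431]
contact_force: [0.5, 0.1, -2.1]
grip_width: 22.3
```

Call:
carry_out:
  xyz:
    - [0, 0, 0]
    - [0, 0, 0]
    - [0, 0, 0]
    - [0, 0, 0]
    - [0, 0, 0]
  dr:
    - [0, 0, 0.7]
    - [0, 0, 0.7]
    - [0, 0, 0.7]
    - [0, 0, 0.7]
    - [0, 0, 0]

```text
time: 5.5
tool_pos: [439.4, -116.7, 164.6]
tcp_rot: [3.141, 0.0, 0.037]
contact_force: [-0.7, -0.5, -1.2]
grip_width: 21.7
```

Run:
```python
from h import *
o=get_obs();print(o["time"],o["tool_pos"],o["tcp_rot"],o["contact_force"])
c=capture("wrist"); cv2.imwrite("pics/w3.png",c["image"])
```

```text
5.5 [ 439.38117485 -116.73157141  164.59173916] [3.14129796e+00 6.32913800e-05 3.70187474e-02] [-0.68682747 -0.53395102 -1.24184154]
```

View pics/w3.png

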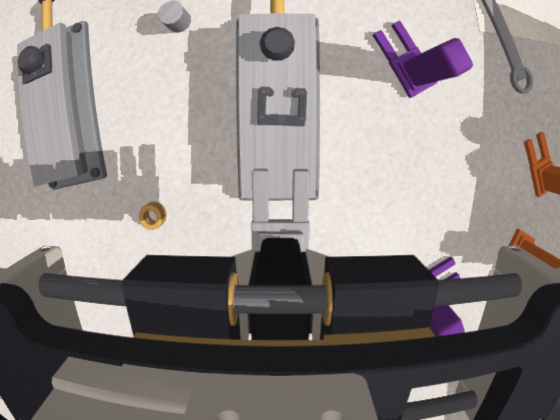

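The fork is held straight, prong tips at (260,172) and (301,172). The link lies ahead, with the clip at (281,105) and pin at (278,42).

Run:
```python
from h import *
c=capture("wrist")
ims=[]
for z,n in ((51,"clip"),(66.5,"pin")):
    cv2.imwrite(f"pics/q{n}.png",rect(c,(535,-113),90,z,wrist=True,yaw=0.037))
cv2.imwrite("pics/qfork.png",rect(c,(470,-115),60,121.6,wrist=True,yaw=0.037))
```

```text
(no output)
```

View pics/qclip.png

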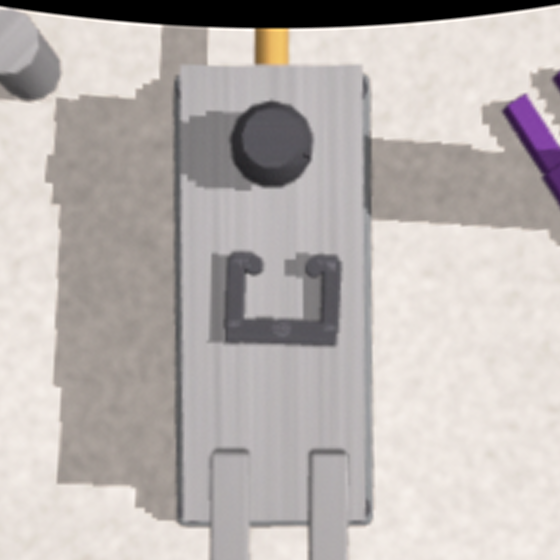

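View pics/qpin.png

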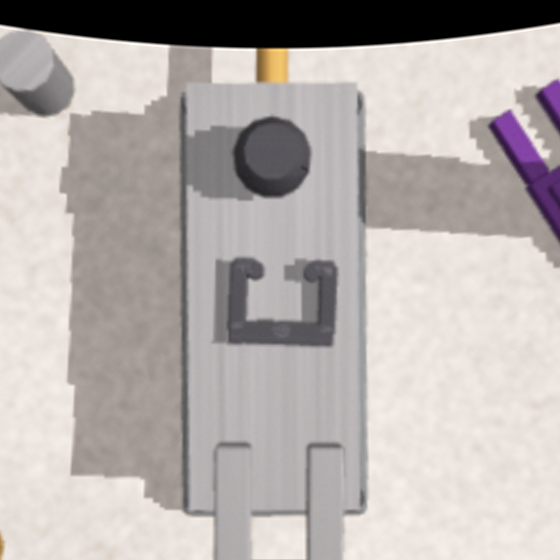

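View pics/qfork.png

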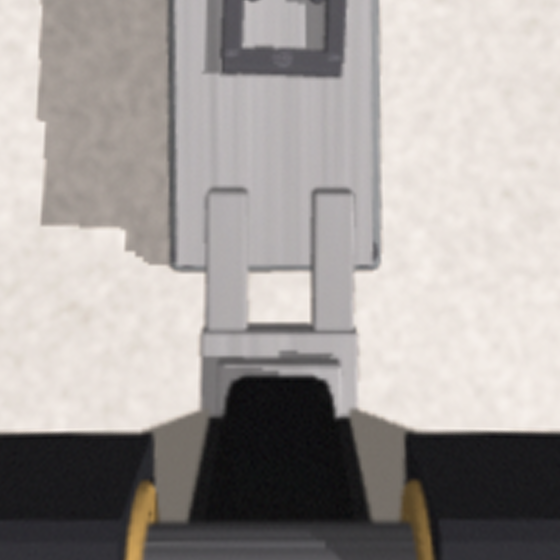

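Call:
carry_out:
  xyz:
    - [0, -0.028, 0]
    - [0, 0, 0.4]
    - [0, 0, 0.4]
    - [0, 0, 0.2]
    - [0, 0, 0]
    - [0, 0, 0]
  dr:
    - [0, 0, -0.05]
    - [0, 0, 0]
    - [0, 0, 0]
    - [0, 0, 0]
    - [0, 0, 0]
    - [0, 0, 0]

```text
time: 6.35
tool_pos: [439.8, -114.5, 105.4]
tcp_rot: [3.141, -0.001, 0.044]
contact_force: [0.2, 0.2, -1.5]
grip_width: 21.6
```

Run:
```python
from h import *
o=get_obs();print(o["time"],o["tool_pos"],o["tcp_rot"],o["contact_force"])
c=capture("wrist"); cv2.imwrite("pics/w4.png",c["image"])
for z,n in ((51,"clip"),(66.5,"pin")):
    cv2.imwrite(f"pics/p{n}.png",rect(c,(535,-113),90,z,wrist=True,yaw=0.044))
```

```text
6.35 [ 439.77824908 -114.45560998  105.38556596] [ 3.14091875e+00 -1.22328020e-03  4.40582853e-02] [ 0.22392204  0.1875699  -1.4881165 ]
```

View pics/pclip.png

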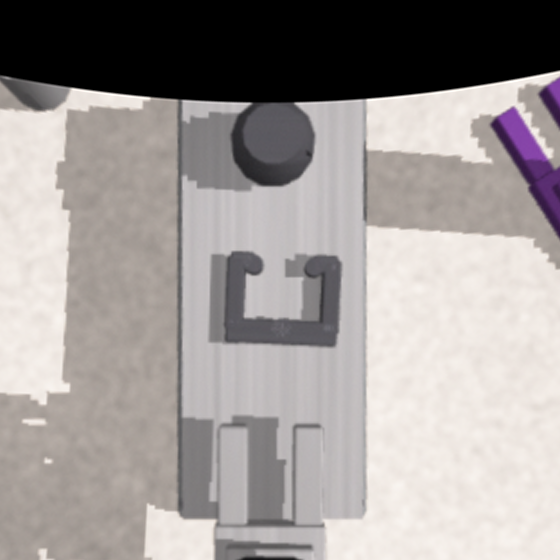

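View pics/w4.png

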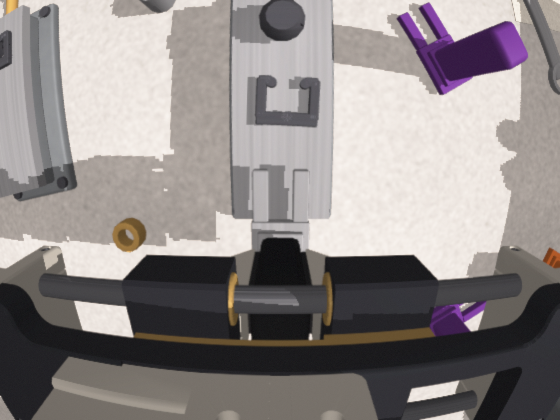

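Aligned: prongs centred at col 271, the link and pin centred at 273, and the link edges parallel. Next I'll lower to about 2 mm above the link.

Call:
carry_out:
  xyz:
    - [0, 0, 0.06]
    - [0, 0, 0.06]
    - [0, 0, 0]
    - [0, 0, 0]
    - [0, 0, 0]
    - [0, 0, 0]
  dr:
    - [0, 0, 0]
    - [0, 0, 0]
    - [0, 0, 0]
    - [0, 0, 0]
    - [0, 0, 0]
    - [0, 0, 0]

```text
time: 7.15
tool_pos: [439.3, -114.3, 97.6]
tcp_rot: [3.141, -0.0, 0.044]
contact_force: [-0.2, -0.1, -1.9]
grip_width: 21.7
```

Run:
```python
from h import *
o=get_obs();print(o["time"],o["tool_pos"],o["tcp_rot"],o["contact_force"],o["moment"])
c=capture("scene"); cv2.imwrite("pics/s5.png",cv2.resize(c["image"][130:250,200:340],None,fx=5.5,fy=5,interpolation=cv2.INTER_CUBIC))
```

```text
7.15 [ 439.28802768 -114.27118745   97.57276148] [ 3.14142992e+00 -1.63347277e-04  4.38338946e-02] [-0.16950945 -0.08284296 -1.87422067] [ 0.00579749  0.01221215 -0.06765099]
```

View pics/s5.png

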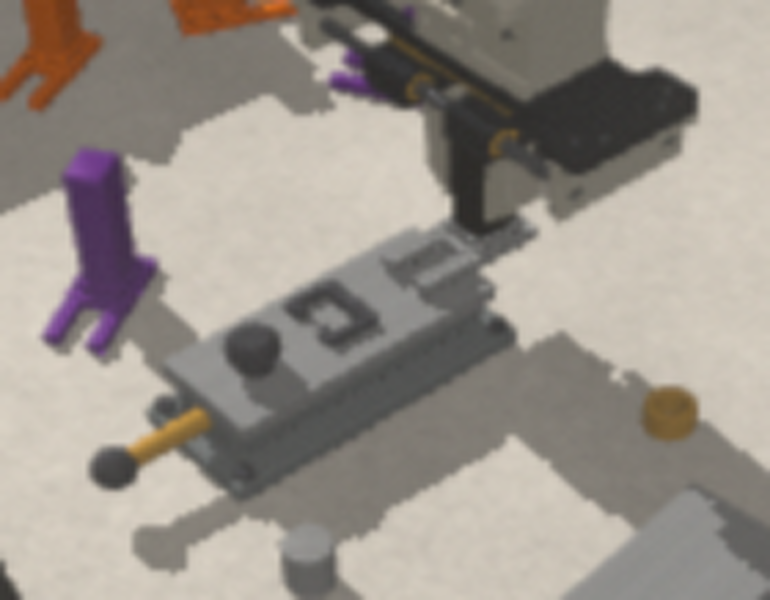

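Call:
carry_out:
  xyz:
    - [0.1, 0, 0]
    - [0.1, 0, 0]
    - [0.1, 0, 0]
    - [0.05, 0, 0]
    - [0.04, 0, 0]
    - [0.04, 0, 0]
    - [0.04, 0, 0]
    - [0.04, 0, 0]
  dr:
    - [0, 0, 0]
    - [0, 0, 0]
    - [0, 0, 0]
    - [0, 0, 0]
    - [0, 0, 0]
    - [0, 0, 0]
    - [0, 0, 0]
    - [0, 0, 0]

```text
time: 8.2
tool_pos: [469.9, -112.9, 97.5]
tcp_rot: [3.142, 0.0, 0.044]
contact_force: [-0.8, -0.2, -1.7]
grip_width: 21.8
```

Call:
carry_out:
  xyz:
    - [0.04, 0, 0]
    - [0.04, 0, 0]
    - [0.04, 0, 0]
    - [0.04, 0, 0]
  dr:
    - [0, 0, 0]
    - [0, 0, 0]
    - [0, 0, 0]
    - [0, 0, 0]

```text
time: 8.7
tool_pos: [479.5, -112.5, 97.5]
tcp_rot: [3.142, 0.0, 0.044]
contact_force: [0.0, 0.0, -1.9]
grip_width: 22.1
```

Run:
```python
from h import *
o=get_obs();print(o["time"],o["tool_pos"],o["tcp_rot"],o["contact_force"],o["moment"])
c=capture("wrist"); cv2.imwrite("pics/w6.png",c["image"][0:250,150:420].repeat(2,0).repeat(2,1))
```

```text
8.7 [ 479.54706422 -112.49204507   97.51371621] [3.14151909e+00 1.49070311e-05 4.37905059e-02] [ 0.04824503  0.02587705 -1.93510905] [-0.02108346  0.05524266 -0.01767758]
```

View pics/w6.png

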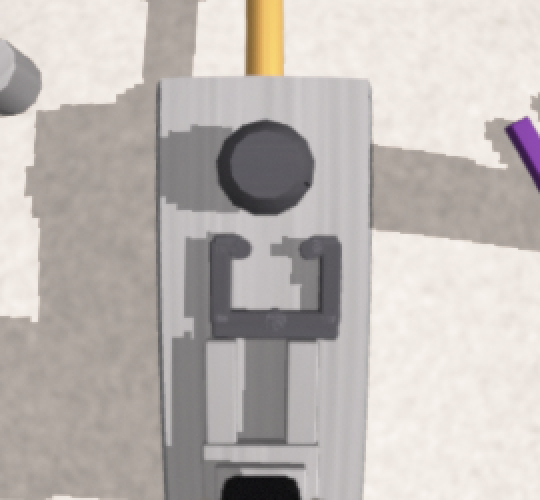

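Contact made. The clip is straight and about 3 mm right of the axis, so the neck should centre it. Continuing in small steps.

Call:
carry_out:
  xyz:
    - [0.025, 0, 0]
    - [0.025, 0, 0]
    - [0.025, 0, 0]
    - [0.025, 0, 0]
  dr:
    - [0, 0, 0]
    - [0, 0, 0]
    - [0, 0, 0]
    - [0, 0, 0]

```text
time: 9.25
tool_pos: [485.5, -112.2, 97.5]
tcp_rot: [3.141, -0.0, 0.044]
contact_force: [0.2, 0.9, -0.8]
grip_width: 21.5
```

Call:
carry_out:
  xyz:
    - [0.02, 0, 0]
    - [0.02, 0, 0]
  dr:
    - [0, 0, 0]
    - [0, 0, 0]

```text
time: 9.5
tool_pos: [487.9, -112.1, 97.5]
tcp_rot: [3.141, -0.0, 0.044]
contact_force: [-0.6, -0.7, -1.6]
grip_width: 22.0
```

Call:
carry_out:
  xyz:
    - [0.02, 0, 0]
    - [0.02, 0, 0]
  dr:
    - [0, 0, 0]
    - [0, 0, 0]

```text
time: 9.75
tool_pos: [490.3, -112.0, 97.5]
tcp_rot: [3.142, -0.0, 0.044]
contact_force: [-0.7, 0.3, -2.3]
grip_width: 22.0
```

Run:
```python
from h import *
o=get_obs();print(o["time"],o["tool_pos"],o["tcp_rot"],o["contact_force"],o["moment"])
c=capture("wrist"); cv2.imwrite("pics/w7.png",c["image"][0:250,150:420].repeat(2,0).repeat(2,1))
```

```text
9.75 [ 490.26178098 -111.99593888   97.50990605] [ 3.14150946e+00 -1.24222157e-05  4.38490947e-02] [-0.74046226  0.3373364  -2.28743558] [ 0.05195394  0.01352589 -0.02303368]
```

View pics/w7.png

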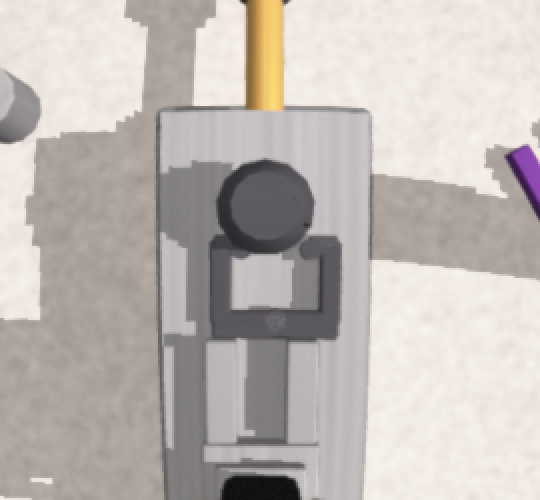

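Call:
carry_out:
  xyz:
    - [0.015, 0, 0]
    - [0.015, 0, 0]
  dr:
    - [0, 0, 0]
    - [0, 0, 0]

```text
time: 10.05
tool_pos: [491.9, -111.9, 97.5]
tcp_rot: [-3.142, 0.0, 0.044]
contact_force: [-0.7, 0.5, -1.1]
grip_width: 21.5
```

Call:
carry_out:
  xyz:
    - [0.015, 0, 0]
    - [0.015, 0, 0]
  dr:
    - [0, 0, 0]
    - [0, 0, 0]

```text
time: 10.3
tool_pos: [493.9, -111.8, 97.5]
tcp_rot: [3.142, -0.0, 0.044]
contact_force: [-0.4, 0.2, -1.8]
grip_width: 21.9
```

Call:
carry_out:
  xyz:
    - [0.015, 0, 0]
    - [0.015, 0, 0]
  dr:
    - [0, 0, 0]
    - [0, 0, 0]

```text
time: 10.55
tool_pos: [495.1, -111.7, 97.4]
tcp_rot: [-3.141, 0.001, 0.044]
contact_force: [-3.5, -0.8, -1.1]
grip_width: 21.9
```

Run:
```python
from h import *
o=get_obs();print(o["time"],o["tool_pos"],o["tcp_rot"],o["contact_force"],o["moment"])
c=capture("wrist"); cv2.imwrite("pics/w8.png",c["image"][0:250,150:420].repeat(2,0).repeat(2,1))
```

```text
10.55 [ 495.05863236 -111.66881497   97.36114935] [-3.14134569e+00  1.40512732e-03  4.39204209e-02] [-3.46169774 -0.81371961 -1.10478105] [-0.05678822  0.62560999 -0.02482079]
```

View pics/w8.png

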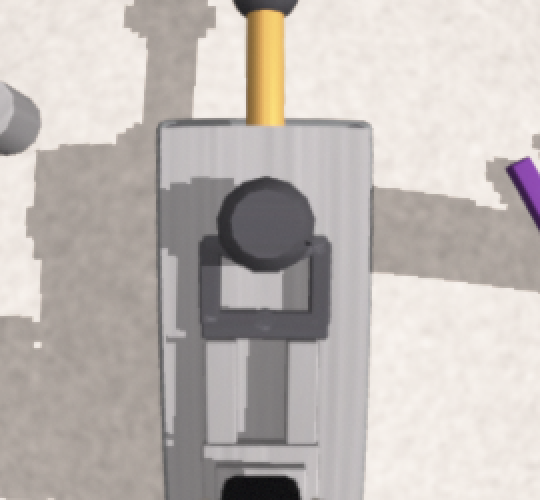

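The clip has centred itself (col 265 = pin) and force is building, so smaller steps from here.

Call:
carry_out:
  xyz:
    - [0.015, 0, 0]
  dr:
    - [0, 0, 0]

```text
time: 10.72
tool_pos: [495.5, -111.6, 97.2]
tcp_rot: [-3.141, 0.002, 0.044]
contact_force: [-5.7, -1.0, -0.3]
grip_width: 21.9
```

Call:
carry_out:
  xyz:
    - [0.015, 0, 0]
  dr:
    - [0, 0, 0]

```text
time: 10.85
tool_pos: [496.2, -111.5, 97.1]
tcp_rot: [-3.141, 0.003, 0.044]
contact_force: [-5.9, -0.9, -0.7]
grip_width: 21.8
```

Call:
carry_out:
  xyz:
    - [0.015, 0, 0]
  dr:
    - [0, 0, 0]

```text
time: 10.98
tool_pos: [497.0, -111.4, 97.1]
tcp_rot: [-3.141, 0.003, 0.044]
contact_force: [-6.5, -0.2, -0.4]
grip_width: 22.1
```

Call:
carry_out:
  xyz:
    - [0.015, 0, 0]
  dr:
    - [0, 0, 0]

```text
time: 11.1
tool_pos: [497.8, -111.4, 97.1]
tcp_rot: [-3.141, 0.003, 0.044]
contact_force: [-6.2, -0.7, -0.6]
grip_width: 21.9
```

Call:
carry_out:
  xyz:
    - [0.015, 0, 0]
  dr:
    - [0, 0, 0]

```text
time: 11.22
tool_pos: [499.0, -111.4, 97.1]
tcp_rot: [-3.141, 0.003, 0.044]
contact_force: [-5.1, -1.1, -1.2]
grip_width: 21.9
```

Call:
carry_out:
  xyz:
    - [0.015, 0, 0]
  dr:
    - [0, 0, 0]

```text
time: 11.35
tool_pos: [500.5, -111.4, 97.2]
tcp_rot: [-3.141, 0.001, 0.044]
contact_force: [-3.5, -0.7, -2.2]
grip_width: 21.7
```

Call:
carry_out:
  xyz:
    - [0.015, 0, 0]
  dr:
    - [0, 0, 0]

```text
time: 11.48
tool_pos: [502.3, -111.5, 97.6]
tcp_rot: [3.141, -0.001, 0.044]
contact_force: [-0.8, -1.0, -2.3]
grip_width: 22.1
```

Call:
carry_out:
  xyz:
    - [0.015, 0, 0]
  dr:
    - [0, 0, 0]

```text
time: 11.6
tool_pos: [503.9, -111.7, 97.9]
tcp_rot: [3.141, -0.003, 0.044]
contact_force: [-0.1, 0.0, -0.9]
grip_width: 21.8
```

Force peaked around 6.5 N and then dropped, so it snapped. I'll check by camera before the firm push.

Run:
```python
from h import *
o=get_obs();print(o["time"],o["tool_pos"],o["tcp_rot"],o["contact_force"],o["moment"])
c=capture("wrist"); cv2.imwrite("pics/w9.png",c["image"][0:250,150:420].repeat(2,0).repeat(2,1))
o=get_obs();print(o["time"],o["tool_pos"],o["tcp_rot"],o["contact_force"],o["moment"])
```

```text
11.6 [ 503.94388002 -111.70137003   97.91387521] [ 3.14073915e+00 -2.64122472e-03  4.36857562e-02] [-0.06182417  0.02546582 -0.86366831] [-0.00156497 -0.00245239  0.04171318]
11.65 [ 503.97886241 -111.67619632   97.94141371] [ 3.14071147e+00 -2.59109478e-03  4.37737356e-02] [ 0.3562786   0.0695475  -1.94246787] [ 0.08108335  0.0616935  -0.02930181]
```

View pics/w9.png

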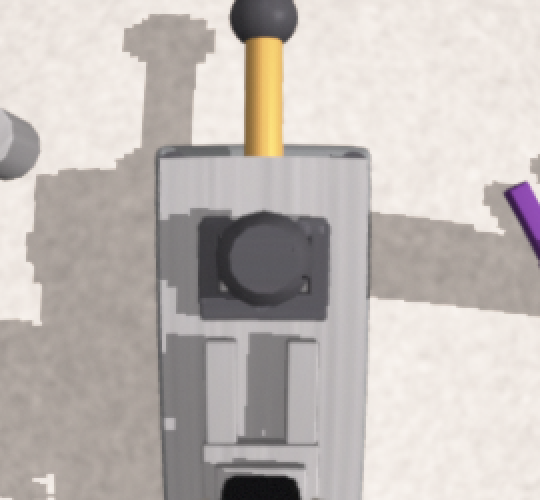

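The clip is now under the head, centred on the pin, about 5 mm clear of the prongs. Closing the gap and then the firm push.

Call:
carry_out:
  xyz:
    - [0.02, 0, 0]
    - [0.02, 0, 0]
    - [0.015, 0, 0]
    - [0, 0, 0]
  dr:
    - [0, 0, 0]
    - [0, 0, 0]
    - [0, 0, 0]
    - [0, 0, 0]

```text
time: 12.15
tool_pos: [506.2, -111.3, 97.5]
tcp_rot: [3.141, -0.0, 0.044]
contact_force: [-0.1, -0.5, -1.2]
grip_width: 21.8
```

Call:
carry_out:
  xyz:
    - [0.015, 0, 0]
    - [0, 0, 0]
  dr:
    - [0, 0, 0]
    - [0, 0, 0]

```text
time: 12.4
tool_pos: [507.0, -111.3, 97.5]
tcp_rot: [3.141, -0.0, 0.044]
contact_force: [-0.9, -0.0, -1.8]
grip_width: 21.8
```

Call:
carry_out:
  xyz:
    - [0.015, 0, 0]
    - [0, 0, 0]
  dr:
    - [0, 0, 0]
    - [0, 0, 0]

```text
time: 12.65
tool_pos: [507.9, -111.2, 97.5]
tcp_rot: [3.141, -0.0, 0.044]
contact_force: [0.3, -0.7, -1.6]
grip_width: 21.8
```

Call:
carry_out:
  xyz:
    - [0.01, 0, 0]
    - [0, 0, 0]
  dr:
    - [0, 0, 0]
    - [0, 0, 0]

```text
time: 12.9
tool_pos: [508.5, -111.2, 97.5]
tcp_rot: [3.141, -0.0, 0.044]
contact_force: [0.1, 0.9, -0.8]
grip_width: 21.7
```

Call:
carry_out:
  xyz:
    - [0.01, 0, 0]
    - [0, 0, 0]
  dr:
    - [0, 0, 0]
    - [0, 0, 0]

```text
time: 13.15
tool_pos: [509.1, -111.2, 97.5]
tcp_rot: [3.141, -0.0, 0.044]
contact_force: [0.6, -0.3, -2.1]
grip_width: 22.0
```

Call:
carry_out:
  xyz:
    - [0.01, 0, 0]
    - [0, 0, 0]
  dr:
    - [0, 0, 0]
    - [0, 0, 0]

```text
time: 13.4
tool_pos: [509.5, -111.1, 97.4]
tcp_rot: [3.142, 0.0, 0.044]
contact_force: [-0.3, 0.3, -1.9]
grip_width: 22.1
```

Call:
carry_out:
  xyz:
    - [0.01, 0, 0]
    - [0, 0, 0]
  dr:
    - [0, 0, 0]
    - [0, 0, 0]

```text
time: 13.65
tool_pos: [509.8, -111.1, 97.3]
tcp_rot: [-3.141, 0.001, 0.044]
contact_force: [-3.6, 0.2, -1.4]
grip_width: 21.7
```

Call:
carry_out:
  xyz:
    - [0.01, 0, 0]
    - [0, 0, 0]
  dr:
    - [0, 0, 0]
    - [0, 0, 0]

```text
time: 13.9
tool_pos: [510.0, -111.0, 97.2]
tcp_rot: [-3.141, 0.002, 0.044]
contact_force: [-5.2, -0.6, -0.5]
grip_width: 22.1
```

Call:
carry_out:
  xyz:
    - [0.01, 0, 0]
    - [0, 0, 0]
  dr:
    - [0, 0, 0]
    - [0, 0, 0]

```text
time: 14.15
tool_pos: [510.2, -110.9, 97.1]
tcp_rot: [-3.141, 0.003, 0.044]
contact_force: [-6.0, -0.6, -0.5]
grip_width: 21.6
```

Call:
carry_out:
  xyz:
    - [0.01, 0, 0]
    - [0, 0, 0]
  dr:
    - [0, 0, 0]
    - [0, 0, 0]

```text
time: 14.4
tool_pos: [510.3, -110.9, 97.0]
tcp_rot: [-3.141, 0.004, 0.044]
contact_force: [-8.7, -1.3, -0.6]
grip_width: 21.8
```

Call:
carry_out:
  xyz:
    - [0.01, 0, 0]
    - [0, 0, 0]
  dr:
    - [0, 0, 0]
    - [0, 0, 0]

```text
time: 14.65
tool_pos: [510.4, -110.8, 96.8]
tcp_rot: [-3.14, 0.006, 0.044]
contact_force: [-8.9, -1.7, 0.7]
grip_width: 21.9
```

Call:
carry_out:
  xyz:
    - [0.01, 0, 0]
    - [0, 0, 0]
  dr:
    - [0, 0, 0]
    - [0, 0, 0]

```text
time: 14.9
tool_pos: [510.6, -110.8, 96.7]
tcp_rot: [-3.14, 0.006, 0.044]
contact_force: [-9.8, -1.5, -0.4]
grip_width: 21.9
```

Call:
carry_out:
  xyz:
    - [0.01, 0, 0]
    - [0, 0, 0]
  dr:
    - [0, 0, 0]
    - [0, 0, 0]

```text
time: 15.15
tool_pos: [510.7, -110.7, 96.5]
tcp_rot: [-3.14, 0.008, 0.044]
contact_force: [-10.8, -1.9, 0.7]
grip_width: 21.7
```

Call:
carry_out:
  xyz:
    - [0.015, 0, 0]
    - [0, 0, 0]
  dr:
    - [0, 0, 0]
    - [0, 0, 0]

```text
time: 15.4
tool_pos: [511.3, -110.7, 96.6]
tcp_rot: [-3.14, 0.008, 0.044]
contact_force: [-12.8, -2.2, 1.9]
grip_width: 21.9
```

Call:
carry_out:
  xyz:
    - [0.015, 0, 0]
    - [0, 0, 0]
  dr:
    - [0, 0, 0]
    - [0, 0, 0]

```text
time: 15.65
tool_pos: [511.5, -110.7, 96.7]
tcp_rot: [-3.14, 0.01, 0.044]
contact_force: [-15.7, -2.5, 4.7]
grip_width: 21.8
```

Run:
```python
from h import *
o=get_obs();print(o["time"],o["tool_pos"],o["tcp_rot"],o["contact_force"],o["moment"])
c=capture("wrist"); cv2.imwrite("pics/w10.png",c["image"][0:250,150:420].repeat(2,0).repeat(2,1))
o=get_obs();print(o["time"],o["tool_pos"],o["tcp_rot"],o["contact_force"],o["moment"])
```

```text
15.65 [ 511.47018004 -110.6643323    96.70524888] [-3.1399273   0.0098508   0.04423717] [-15.72241993  -2.54999085   4.70072837] [-0.52617018  3.01522233 -0.13431003]
15.7 [ 511.44840475 -110.64720882   96.66774906] [-3.13991233  0.00987414  0.04423078] [-16.37516886  -3.03484851   5.7213103 ] [-0.56298356  2.9674294  -0.10250706]
```

View pics/w10.png

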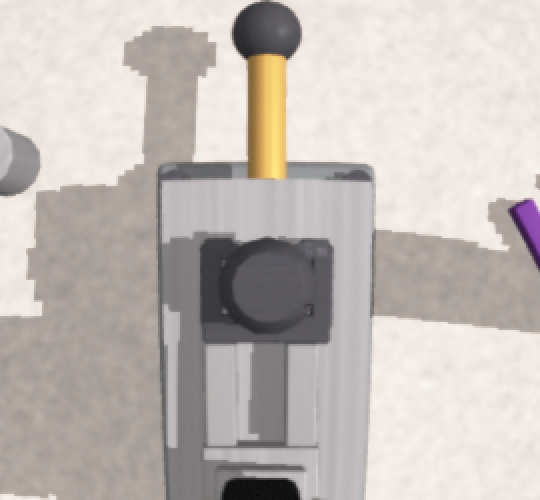

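16 N reached and the clip has not moved. One small extra step and a hold to cover prong-on-link friction, then back off.

Call:
carry_out:
  xyz:
    - [0.008, 0, 0]
    - [0, 0, 0]
    - [0, 0, 0]
  dr:
    - [0, 0, 0]
    - [0, 0, 0]
    - [0, 0, 0]

```text
time: 16.08
tool_pos: [512.0, -110.7, 96.9]
tcp_rot: [-3.14, 0.01, 0.044]
contact_force: [-16.1, -1.9, 7.5]
grip_width: 21.8
```

Call:
carry_out:
  xyz:
    - [-0.05, 0, 0]
    - [-0.08, 0, 0]
    - [-0.12, 0, 0]
    - [-0.2, 0, 0]
    - [-0.3, 0, 0]
    - [0, 0, 0]
    - [0, 0, 0]
  dr:
    - [0, 0, 0]
    - [0, 0, 0]
    - [0, 0, 0]
    - [0, 0, 0]
    - [0, 0, 0]
    - [0, 0, 0]
    - [0, 0, 0]

```text
time: 16.95
tool_pos: [471.9, -113.1, 97.9]
tcp_rot: [3.141, -0.001, 0.044]
contact_force: [0.1, 0.5, -1.7]
grip_width: 21.8
```

Run:
```python
from h import *
o=get_obs();print(o["time"],o["tool_pos"],o["tcp_rot"],o["contact_force"],o["moment"])
c=capture("wrist"); cv2.imwrite("pics/w11.png",c["image"])
c=capture("scene"); cv2.imwrite("pics/s11.png",cv2.resize(c["image"][130:250,200:340],None,fx=5.5,fy=5,interpolation=cv2.INTER_CUBIC))
```

```text
16.95 [ 471.85740295 -113.08147992   97.85352828] [ 3.14094457e+00 -1.45167082e-03  4.35631148e-02] [ 0.10958146  0.46354074 -1.68542317] [ 0.0590058   0.01750994 -0.01236611]
```

View pics/w11.png

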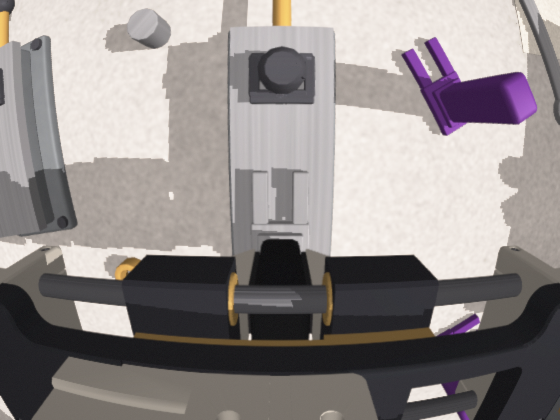

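View pics/s11.png

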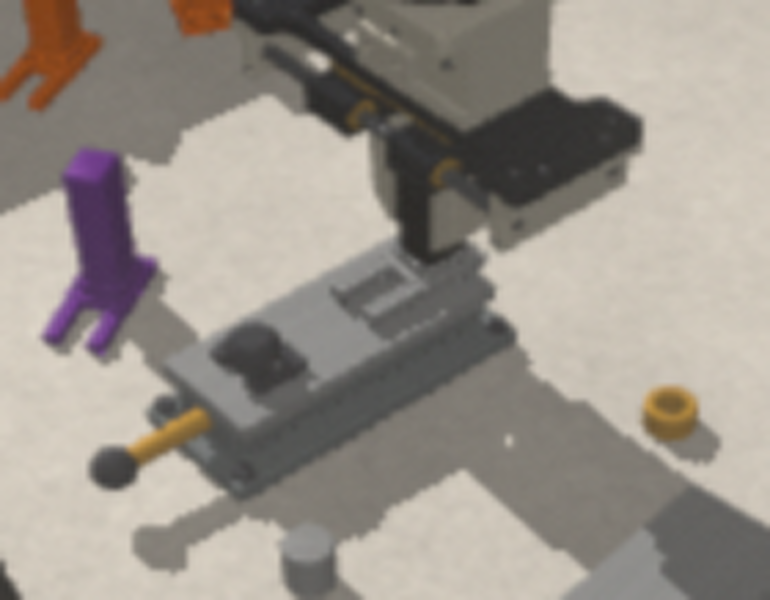

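Clip seated (around (283,78)), and the fork's prong tips are at the same image row (172) as before, so it has not slipped in the grip. Returning the fork to its original spot.

Call:
carry_out:
  xyz:
    - [0, 0, -0.3]
    - [0, 0, -0.5]
    - [0, 0, -0.4]
    - [-0.11, 0.73, 0]
    - [-0.11, 0.73, 0]
    - [-0.11, 0.73, 0]
    - [-0.11, 0.73, 0]
    - [0, 0, 0]
  dr:
    - [0, 0, 0]
    - [0, 0, 0]
    - [0, 0, 0]
    - [0, 0, 0]
    - [0, 0, 0]
    - [0, 0, 0]
    - [0, 0, 0]
    - [0, 0, 0]

```text
time: 18.05
tool_pos: [452.4, -292.0, 169.3]
tcp_rot: [3.14, -0.001, 0.04]
contact_force: [-0.1, 0.8, -2.0]
grip_width: 21.6
```

Call:
carry_out:
  xyz:
    - [0, 0, 0]
    - [0, 0, 0]
    - [0, 0, 0]
    - [0, 0, 0]
    - [0, 0, 0]
    - [0, 0, 0]
  dr:
    - [0, 0, -0.69]
    - [0, 0, -0.69]
    - [0, 0, -0.69]
    - [0, 0, -0.69]
    - [0, 0, 0]
    - [0, 0, 0]

```text
time: 18.8
tool_pos: [452.7, -288.5, 169.5]
tcp_rot: [-3.141, -0.0, 0.428]
contact_force: [0.2, 0.1, -1.1]
grip_width: 22.3
```

Run:
```python
from h import *
o=get_obs();print(o["time"],o["tool_pos"],o["tcp_rot"],o["contact_force"])
c=capture("wrist"); cv2.imwrite("pics/w12.png",c["image"])
```

```text
18.8 [ 452.69702956 -288.54481602  169.48683263] [-3.14148304e+00 -2.13418123e-05  4.27927189e-01] [ 0.15136779  0.1012318  -1.08519612]
```

View pics/w12.png

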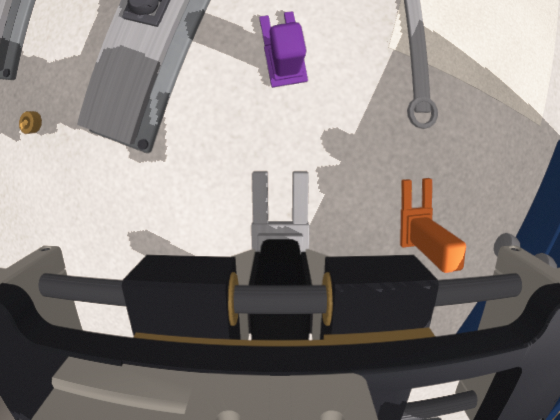

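Call:
carry_out:
  xyz:
    - [0, 0, 0.5]
    - [0, 0, 0.6]
    - [0, 0, 0.5]
    - [0, 0, 0.25]
    - [0, 0, 0.05]
    - [0, 0, 0]
    - [0, 0, 0]
    - [0, 0, 0]
  dr:
    - [0, 0, 0]
    - [0, 0, 0]
    - [0, 0, 0]
    - [0, 0, 0]
    - [0, 0, 0]
    - [0, 0, 0]
    - [0, 0, 0]
    - [0, 0, 0]

```text
time: 19.85
tool_pos: [452.8, -289.3, 56.3]
tcp_rot: [3.14, -0.001, 0.429]
contact_force: [-0.1, 0.0, -2.2]
grip_width: 22.0
```

Call:
carry_out:
  xyz:
    - [0, 0, 0.02]
    - [0, 0, 0.02]
    - [0, 0, 0]
  dr:
    - [0, 0, 0]
    - [0, 0, 0]
    - [0, 0, 0]

```text
time: 20.23
tool_pos: [452.4, -289.0, 53.0]
tcp_rot: [-3.141, 0.0, 0.429]
contact_force: [-0.7, 0.2, -1.8]
grip_width: 22.1
```

Call:
carry_out:
  xyz:
    - [0, 0, 0.015]
    - [0, 0, 0]
    - [0, 0, 0]
  dr:
    - [0, 0, 0]
    - [0, 0, 0]
    - [0, 0, 0]

```text
time: 20.6
tool_pos: [452.5, -289.0, 52.2]
tcp_rot: [3.142, 0.0, 0.429]
contact_force: [-0.7, 0.3, -1.7]
grip_width: 21.7
```

Call:
carry_out:
  xyz:
    - [0, 0, 0.012]
    - [0, 0, 0]
    - [0, 0, 0]
  dr:
    - [0, 0, 0]
    - [0, 0, 0]
    - [0, 0, 0]

```text
time: 20.98
tool_pos: [452.5, -289.1, 51.5]
tcp_rot: [3.141, 0.0, 0.429]
contact_force: [-0.1, 0.5, -1.7]
grip_width: 22.1
```

Call:
carry_out:
  xyz:
    - [0, 0, 0.012]
    - [0, 0, 0]
    - [0, 0, 0]
  dr:
    - [0, 0, 0]
    - [0, 0, 0]
    - [0, 0, 0]

```text
time: 21.35
tool_pos: [452.6, -289.2, 51.3]
tcp_rot: [3.141, -0.0, 0.429]
contact_force: [-2.3, 0.5, 5.3]
grip_width: 22.0
```

Call:
carry_out:
  xyz:
    - [0, 0, 0.008]
    - [0, 0, 0]
    - [0, 0, 0]
  dr:
    - [0, 0, 0]
    - [0, 0, 0]
    - [0, 0, 0]

```text
time: 21.72
tool_pos: [452.7, -289.3, 51.2]
tcp_rot: [3.14, -0.0, 0.429]
contact_force: [-2.8, 0.9, 7.8]
grip_width: 21.9
```

On the bench. Releasing and rising.

Call:
carry_out:
  xyz:
    - [0, 0, 0]
    - [0, 0, 0]
    - [0, 0, 0]
    - [0, 0, 0]
    - [0, 0, 0]
    - [0, 0, 0]
  dr:
    - [0, 0, 0]
    - [0, 0, 0]
    - [0, 0, 0]
    - [0, 0, 0]
    - [0, 0, 0]
    - [0, 0, 0]
  gripper: 0.6

```text
time: 22.48
tool_pos: [452.5, -289.0, 50.3]
tcp_rot: [3.142, 0.0, 0.429]
contact_force: [-0.4, -0.3, -0.1]
grip_width: 72.5
```

Call:
carry_out:
  xyz:
    - [0, 0, -0.2]
    - [0, 0, -0.5]
    - [0, 0, -0.8]
    - [0, 0, -0.8]
    - [-0.6, 0, -0.2]
    - [-0.6, 0, 0]
    - [0, 0, 0]
    - [0, 0, 0]
  dr:
    - [0, 0, 0]
    - [0, 0, 0]
    - [0, 0, 0]
    - [0, 0, 0]
    - [0, 0, 0]
    - [0, 0, 0]
    - [0, 0, 0]
    - [0, 0, 0]

```text
time: 23.48
tool_pos: [387.4, -319.0, 200.9]
tcp_rot: [3.141, -0.001, 0.429]
contact_force: [0.2, 0.1, -0.2]
grip_width: 73.6
```

Run:
```python
from h import *
o=get_obs();print(o["time"],o["tool_pos"],o["contact_force"],o["grip_width"])
c=capture("wrist"); cv2.imwrite("pics/w13.png",c["image"])
c=capture("scene"); cv2.imwrite("pics/s13.png",cv2.resize(c["image"][90:270,130:410],None,fx=2.8,fy=2.8,interpolation=cv2.INTER_CUBIC))
c=capture("top"); cv2.imwrite("pics/t13.png",cv2.resize(c["image"][140:280,190:450],None,fx=3,fy=3,interpolation=cv2.INTER_CUBIC))
```

```text
23.475 [ 387.38704457 -318.99453185  200.8559776 ] [ 0.20022461  0.05378938 -0.19060142] 73.57380303772321
```

View pics/w13.png

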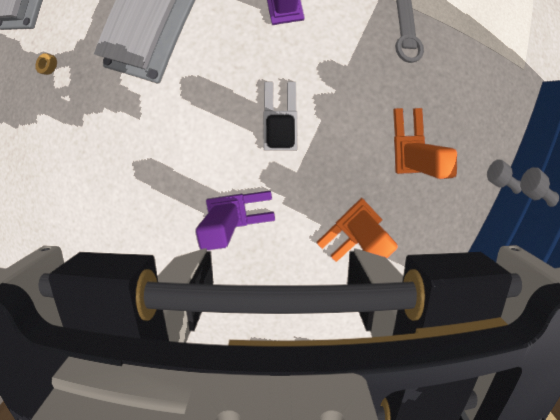

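View pics/s13.png

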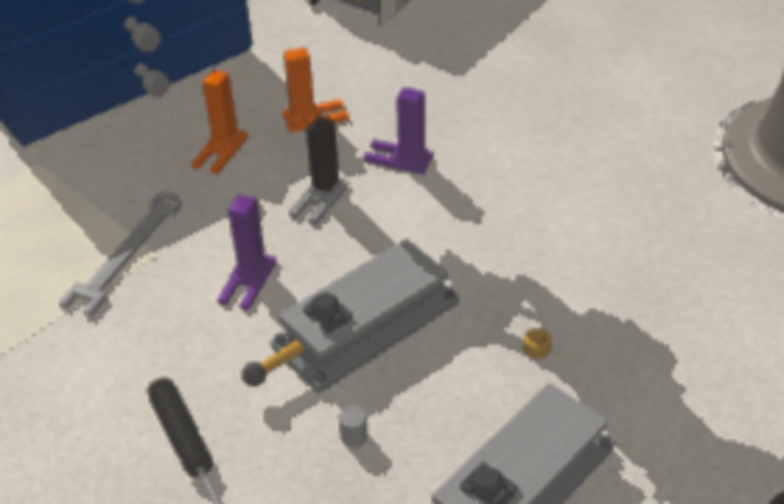

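View pics/t13.png

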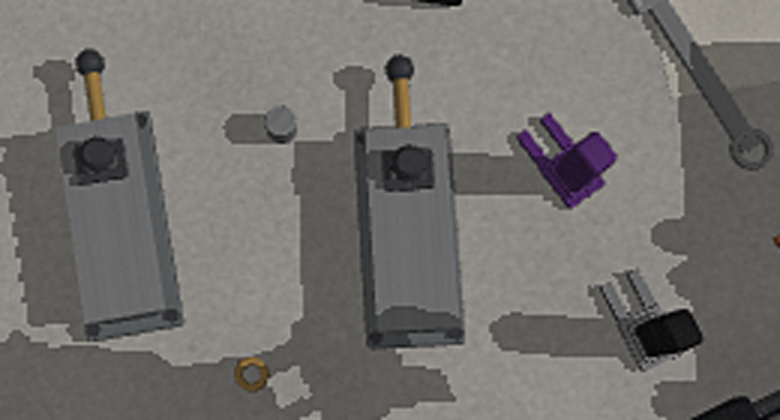

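The fork stands upright at its old spot ((280,130) in the wrist view). The clip sits around the pin just like the one on the finished pivot, and nothing else has moved. Handing in.

```bash
python3 -c "
from plant import close_job
print(close_job())"
```

```text
the job is handed in; nothing more can be done
None
```

The clip is snapped into the pin's groove and the fork is back upright at its original spot, released. I handed the job in at about 23.6 s; `close_job` gives no verdict.

- **Fit:** I pushed the clip along the link with the fork. The push peaked at about 6.5 N, then dropped as the clip jumped ahead about 5 mm.
- **Firm push:** I raised it to about 16 N on the wrist sensor. Part of that is the prongs rubbing on the link, where the vertical force rose to about 7.5 N, so the clip itself saw slightly less. The highest reading was about 16.7 N, well under 25 N.
- **Last checks:** In the scene and top views the clip sits around the pin just like the one on the finished pivot. I saw no bystander or look-alike moved in any view, but the jar and meter were outside my final close-ups. The wrist force was back to about zero with the gripper clear.
- **Disagreement:** The firm push met the clip about 3 mm further forward than my camera estimate of the home position. I put this down to camera calibration and grasp offset, since a clip that wasn't home would have met the fork earlier.

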